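# Neck rail to leaning inspection rest

### The job

Take the front bottle (the one nearest the upturned end stops) off the neck rail by lifting it over the end stops, and lay it in the leaning V-shaped inspection rest, stopper up, with its base against the foot ledge. Let it down gently and only let go once you feel it standing on the ledge: it must not drop or slide down by itself, nor be pressed hard. Leave the other bottles where they are.

Things in the scene. Friction and masses are not known exactly. Their poses are not given: they have to be found in the camera images.
- sample_bottle: Amber bottle to move; hangs upright by its collar, nearest the rail's open end. Origin: centre of its underside; z up its axis. 200 mm tall. Body dia. 66 mm to z=100; shoulder to z=117; neck dia. 26 mm; collar dia. 44 mm, z=155 to 160; black stopper dia. 34 mm, z=163 to 200 (grip here). 0.35 to 0.6 kg.
- neck_rail: Fixed steel neck rail. Origin: on the table below the middle of its open end; x runs along the rail to its column, z up. Two bars 12 mm wide, 32 mm apart, run from x=0 to 275 mm, top z=190, underside z=178. The bottles hang on them by the collar, neck between the bars, undersides 35 mm over the table. The column is 225 mm high; nothing is above the bars.
- rail_mouth (a point): Middle of the rail's open end at bar-top height (z=190 mm). Here (rail x=0 to 8 mm) each bar has an upturned stop 10 mm high. To leave, the bottle must be raised 11 to 22 mm (much higher, its shoulder meets the bars from below) and drawn out level towards the rail's -x, until its axis is 60 mm or more outside.
- trough: Fixed aluminium V trough, leaning 35 degrees from vertical. Origin: low end of the line where a lying bottle's axis comes to be; z points up that line (stopper end), x square out of the open side of the V, y level across. Its two smooth plates, 45 degrees either side of x, run from z=0 to 175 mm; their edges reach x=-8, y=+-42 mm. Too steep to hold a bottle by friction.
- ledge_low (a point): Lowest place of the foot ledge, on the trough's line (trough z=18 mm). The ledge, 40 mm wide, square to the line, from x=-25 to +16 mm of the trough, has a sprung rubber pad (gives 1 mm per 2.5 N, 8 mm at most) on which the bottle's base must rest. It is clamped with the pad's face anywhere from here to 70 mm further up the line. Its real place is not reported: find it by touch or sight.
- rear_bottle: Another bottle of the same kind, hanging in the same rail, 100 mm or more behind the front one. To be left alone. Origin: centre of its underside.
- standing_bottle0: A bottle of the same kind standing on the table. To be left alone. Origin: centre of its underside.
- standing_bottle1: A bottle of the same kind standing on the table. To be left alone. Origin: centre of its underside.
- standing_bottle2: A bottle of the same kind standing on the table. To be left alone. Origin: centre of its underside.

How it is judged:
By the outcome, as a careful person would: the job done as asked, in the order asked, and still so for the second after the job is handed in, with the robot touching nothing.
It also fails if it takes over 48 s, if anything falls off the work surface, if the arm or the gripper's body presses on something with over 40 N, if the wrist force passes 120 N, or if a joint passes its speed limit or range.

### The arm

A 6-joint arm with a two-finger parallel gripper is mounted at the origin on the work surface. World frame = base frame: x ahead of the robot, y to its left, z up, the work surface at z = 0. Lengths are in mm, angles in rad, forces in N, time in s.
With the tool pointing down it reaches from about 350 to 725 mm from the base axis. Payload 6 kg.
Tool frame: the origin (TCP) lies at the very end of the fingers, on their centre line; the grasp point (between the pads) lies 19 mm behind it; z points along the fingers, y is the line along which they close (so a half turn about z gives the same grasp; the last joint's range is limited). The gripper opens to 85 mm and grips with 20 to 120 N. Pads are 22 mm wide; open, the fingers measure 114 mm over their backs; the gripper's body (76 mm by 85 mm) begins 54 mm behind the grasp point. The pads swing forward as they close: fully open they stand 13 mm farther back than shut.
Start: joints at [1.538, 0.04, 0.085, 0, -1.615, -0.334], TCP at [215.151, 560.075, 231.261] pointing down, gripper open.
Joint ranges: [-2.56, 2.56], [-1.29, 2.01], [-1.08, 1.49], [-3.29, 1.98], [-2.81, -0.18], [-2.99, 2.99]. Speed limits (rad/s): [2.57, 2.57, 3.01, 3.14, 3.14, 3.14].

### API

Orientations are given as a unit quaternion [w, x, y, z].
In Python, from cell import state, grab_frame, camera_info, hand_in gives the robot as it stands.
- The arm moves only by the tool drive_tool, never from a script. Its argument "commands" is a list of rows, each a list of 3 entries, a list of its own where there are three numbers: the turn, a rotation vector about the tool's x, y, z in degrees, then the shift along the tool's x, y, z in cm, then the opening, from -1 (shut) to 1 (fully open). A call has 1 to 20 rows; each row is the pose to reach, as a shift and turn from the pose commanded when the call began, along the tool's axes at that moment; what a row does not reach only later rows make up. A row lasts 1/12 s, in which the tool goes at most 41.7 mm and 7.16 degrees, less where a joint would pass 70% of its speed; a pose out of reach is approached as far as the arm can. A call with a gripper value outside its range is refused whole. The fingers move at their own pace and stop on an object; "squeeze" is the grip in N (left out, the last holds). Time passes only in rows, so rows that repeat a pose let the fingers close. It gives the time, the measured TCP pose, the force, the opening and the grip force at its end, in the units of the state.
- state(): the state, without advancing time (a new reading comes with each control period).
- grab_frame(name): name is "scene" or "top"; returns the picture (480x640x3 uint8, red, green, blue); there is no depth.
- camera_info(name): a dict with "fx", "fy", "cx", "cy" (pixels), "cam_to_world" (4x4, takes a point from camera to world coordinates). Camera axes: x right, y down, z forward; pixel columns grow to the right and rows downward; lengths in mm; the calibration is good to about 2 mm. A picture is of the moment at which its call begins. camera_info takes no time and is no camera call.
- hand_in(): hands the job in; it is judged then, once.
The state is a dict: "clock": time; "qpos": joint angles; "joint_velocities": joint speeds; "tau": joint torques, N m; "tcp_pos": TCP position; "tcp_rot": TCP orientation; "force": force on the tool from outside, world axes, zero at the start; "moment": the same for the moment, N m; "width": opening from 0.0 (shut) to 1.0 (fully open); "grip_force": force on a finger pad.
Only numpy, scipy, OpenCV 4.12 (cv2) and the standard library are available. Lean on these libraries where they do the work, as an engineer would, in place of code of your own. Each camera call takes 0.05 s, during which the arm holds its last target. There are 200 camera calls.

## Working session

There is one attempt and no reset: what is moved stays moved. The work goes in short steps, Python scripts to look and compute and a tool call to move; the robot and the scene stay as the last step left them, time stands still between calls to the robot, and variables do not carry over. Pictures are saved under pics/ and viewed, at most 10 in all, crops included, and the job is handed in when it is done.

Besides the shell and the picture viewer there is one more tool, called after "Emit:" as name([rows], argument=value, ...), one row to a line, values as JSON. drive_tool: Moves the arm, as the interface text tells. Its arguments: {"type":"object","properties":{"commands":{"type":"array"},"squeeze":{"type":"number"}},"required":["commands"]}

```bash
ls; mkdir -p pics; python3 - <<'E'
from cell import *
import cv2,numpy as np
np.set_printoptions(suppress=True,precision=4)
for n in("scene","top"):
    f=grab_frame(n); cv2.imwrite(f"pics/{n}0.png",f[:,:,::-1]); c=camera_info(n); print(n,c["fx"],c["fy"],c["cx"],c["cy"]);print(np.array(c["cam_to_world"]))
print(state())
E
```

```text
pics
scene 521.549156715685 521.549156715685 319.9472989610857 245.61474087911085
[[  -0.205     0.6538   -0.7284 1336.0007]
 [   0.9787    0.1473   -0.1432  180.1348]
 [   0.0137   -0.7422   -0.67    728.4295]
 [   0.        0.        0.        1.    ]]
top 447.72110850775664 447.72110850775664 322.16165481741166 234.0674920424084
[[  -0.0233   -0.9976    0.0658  591.8389]
 [  -0.9995    0.0247    0.0209   40.8424]
 [  -0.0225   -0.0653   -0.9976 1007.032 ]
 [   0.        0.        0.        1.    ]]
{'clock': 0.1, 'qpos': array([ 1.5377,  0.0408,  0.0839, -0.0004, -1.6155, -0.3337]), 'joint_velocities': array([-0.0005, -0.0022,  0.0015,  0.0013,  0.0005,  0.0003]), 'tau': array([ -0.0047, -36.9349,  34.8281,   6.952 ,  -0.0046,   0.    ]), 'tcp_pos': array([215.003 , 559.8319, 230.3674]), 'tcp_rot': array([ 0.0008,  0.9832, -0.1824, -0.0001]), 'force': array([ 1.1971, -0.2011,  0.4524]), 'moment': array([-0.0402,  0.0575,  0.0035]), 'grip_force': 0.0, 'width': 0.995747647753413}
```

View pics/scene0.png

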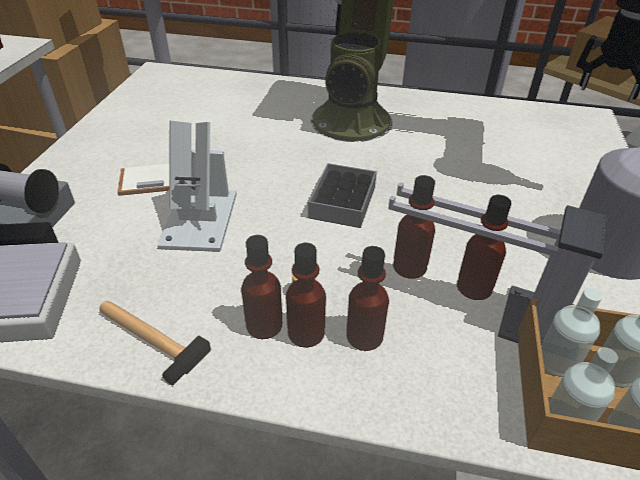

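View pics/top0.png

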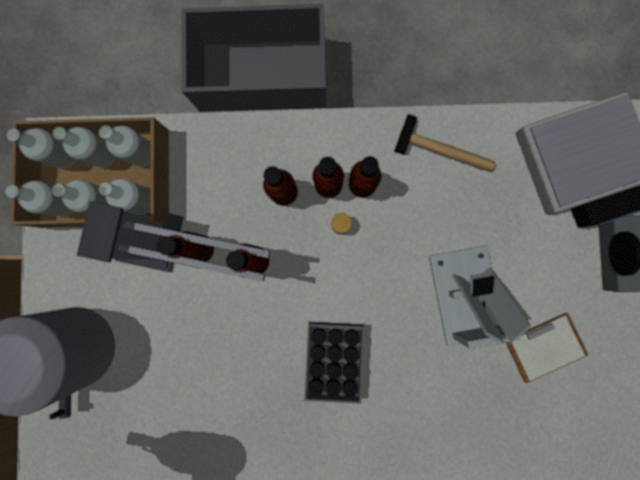

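Scene view: the front bottle's stopper is at about (424,188), the rail mouth near (395,195) and the trough at (195,180). Top view: the stopper is at (237,261), the mouth near (268,262) and the trough around (490,300). Next I'll enlarge the two regions.

```bash
python3 - <<'E'
import cv2,numpy as np
s=cv2.imread("pics/scene0.png");t=cv2.imread("pics/top0.png")
def crop(im,x,y,w,h,k,g=1):
    return cv2.resize(np.clip(im[y:y+h,x:x+w].astype(float)*g,0,255).astype(np.uint8),(w*k,h*k),interpolation=cv2.INTER_CUBIC)
a=crop(s,150,110,100,145,4);b=crop(t,420,235,130,145,3,1.6)
cv2.imwrite("pics/trough.png",np.hstack([a,np.pad(b,((0,580-435),(0,0),(0,0)))]))
a=crop(s,380,170,230,110,3);b=crop(t,70,195,230,90,3,1.8)
cv2.imwrite("pics/rail.png",np.vstack([a,b]))
E
```

```text
(no output)
```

View pics/trough.png

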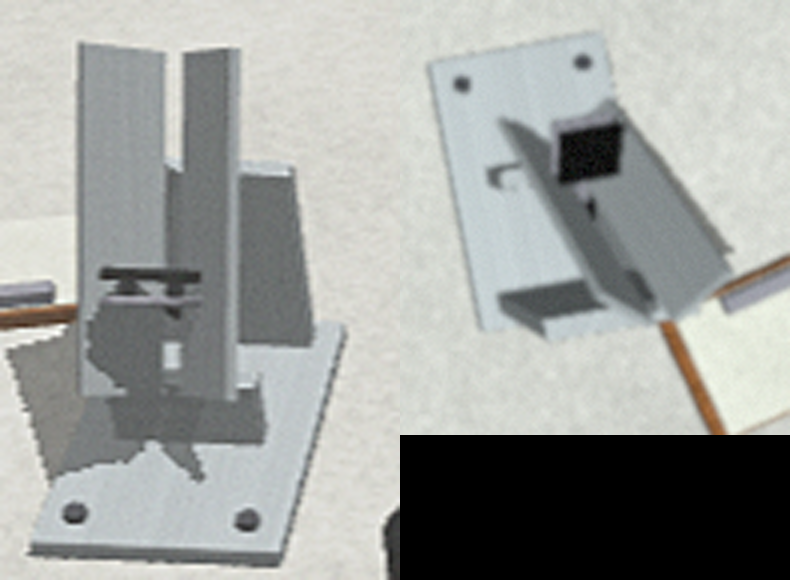

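View pics/rail.png

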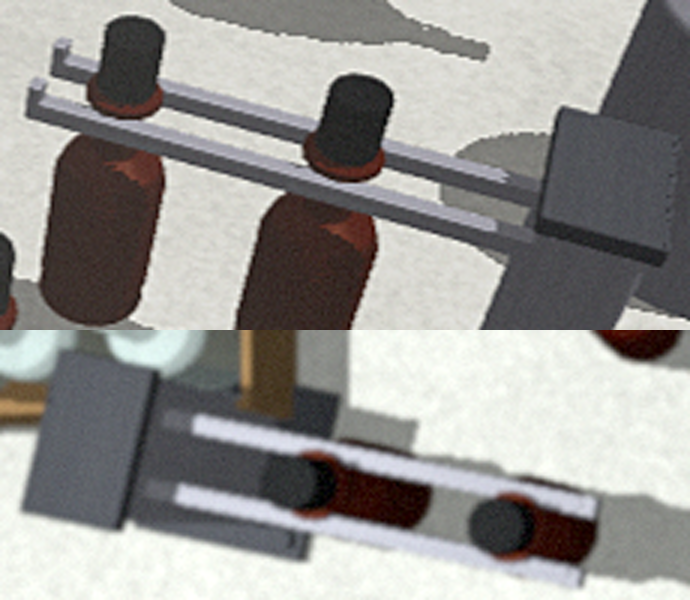

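Trough: the plates' outer edges and the black ledge pad are clear. In the scene view the pad is at about (187,178), and in the top view at (483,286). The trough leans back towards the robot. Rail: both stop ends show in the scene view at about (395,187) and (391,202). I'll compute poses from these points.

```bash
cat > h.py <<'E'
import numpy as np
from cell import camera_info
from scipy.optimize import least_squares
from scipy.spatial.transform import Rotation as R
C={n:camera_info(n) for n in("scene","top")}
def proj(n,P):
    c=C[n];M=np.linalg.inv(np.array(c["cam_to_world"]));q=np.atleast_2d(P)@M[:3,:3].T+M[:3,3]
    return np.c_[c["fx"]*q[:,0]/q[:,2]+c["cx"],c["fy"]*q[:,1]/q[:,2]+c["cy"]]
def ray(n,uv):
    c=C[n];M=np.array(c["cam_to_world"]);d=M[:3,:3]@[(uv[0]-c["cx"])/c["fx"],(uv[1]-c["cy"])/c["fy"],1]
    return M[:3,3],d/np.linalg.norm(d)
def onplane(n,uv,z):
    o,d=ray(n,uv);return o+d*(z-o[2])/d[2]
def tri(a,b):
    A=np.zeros((3,3));y=np.zeros(3)
    for n,uv in(("scene",a),("top",b)):
        o,d=ray(n,uv);Q=np.eye(3)-np.outer(d,d);A+=Q;y+=Q@o
    return np.linalg.solve(A,y)
def trough(p):
    # p: origin xyz, yaw of x's horizontal direction ; columns = trough axes
    return R.from_euler("ZY",[p[3],-np.deg2rad(35)]).as_matrix()
E
cat > a.py <<'E'
from h import *
np.set_printoptions(suppress=True,precision=2)
S=lambda x,y:(150+x/4,110+y/4); T=lambda x,y:(420+(x-400)/3,235+y/3)
obs=[("scene",(-8,-42,175),S(79,43)),("scene",(-8,42,175),S(236,48)),("scene",(-8,-42,0),S(81,394)),("scene",(-8,42,0),S(233,398)),
("top",(-8,-42,175),T(732,270)),("top",(-8,-42,0),T(612,102)),("top",(-8,42,0),T(501,120))]
f=lambda p:np.concatenate([(proj(n,p[:3]+trough(p)@np.array(q))-uv)[0] for n,q,uv in obs])
r=least_squares(f,[480,-300,40,.18],x_scale=[10,10,10,.1]);print(r.x,np.rad2deg(r.x[3]));print(f(r.x).reshape(-1,2))
p=r.x;A=trough(p);print(A)
pad=tri(S(150,271),T(588,152));print("pad",pad,"in trough",A.T@(pad-p[:3]))
for s in(18,38,58,78):print(s,[proj(n,p[:3]+A@np.array([-4.5,0,s]))[0] for n in("scene","top")],S(150,271),T(588,152))
U=lambda x,y:(70+x/3,195+(y-330)/3); V=lambda x,y:(380+x/3,170+y/3)
# rail bars in top, plane z=190
a,b,c,d=[onplane("top",U(*q),z) for q,z in(((195,425),190),((596,505),195),((178,495),190),((581,578),195))]
print("rail bars",a,b,c,d,"dir",np.arctan2(*(a-b)[[1,0]]),np.arctan2(*(c-d)[[1,0]]),"mouth",(b+d)/2)
print("stops scene",onplane("scene",V(62,42),200),onplane("scene",V(38,85),200))
print("stop",onplane("scene",V(135,24),235),onplane("top",U(497,527),235),"rear",onplane("scene",V(361,84),235))
E
python3 a.py
```

```text
[ 574.03 -245.36   71.96    0.15] 8.447027560038217
[[-1.19 -0.14]
 [ 1.16  0.36]
 [-2.47 -0.41]
 [ 0.27  0.54]
 [ 0.54  1.32]
 [ 0.17 -0.59]
 [-2.83  0.29]]
[[ 0.81 -0.15 -0.57]
 [ 0.12  0.99 -0.08]
 [ 0.57 -0.    0.82]]
pad [ 541.7  -249.18  126.66] in trough [ 4.72  0.96 63.47]
18 [array([187.74, 200.28]), array([474.07, 275.63])] (187.5, 177.75) (482.6666666666667, 285.6666666666667)
38 [array([187.88, 190.38]), array([477.76, 281.53])] (187.5, 177.75) (482.6666666666667, 285.6666666666667)
58 [array([188.01, 180.43]), array([481.6 , 287.66])] (187.5, 177.75) (482.6666666666667, 285.6666666666667)
78 [array([188.15, 170.43]), array([485.59, 294.03])] (187.5, 177.75) (482.6666666666667, 285.6666666666667)
rail bars [668.02 403.66 190.  ] [612.72 155.95 195.  ] [625.12 414.02 190.  ] [568.89 165.71 195.  ] dir 1.351183640341375 1.3480624378125083 mouth [590.8  160.83 195.  ]
stops scene [573.35 171.8  200.  ] [618.07 162.45 200.  ]
stop [597.65 210.22 235.  ] [600.39 207.69 235.  ] rear [626.63 330.29 235.  ]
```

```bash
sed -i 's/,42,/,39,/g; s/,-42,/,-39,/g' a.py; cat >> a.py <<'E'
q=[onplane("top",T(*k),4) for k in((430,62),(480,330),(605,35))]
print("plate yaw",np.rad2deg(np.arctan2(*(q[0]-q[1])[[1,0]])),np.rad2deg(np.arctan2(*(q[0]-q[2])[[1,0]]))-90)
import cv2
for n,(x,y,w,hh) in(("scene",(405,170,40,30)),("top",(220,245,32,32))):
    im=cv2.imread(f"pics/{n}0.png")[y:y+hh,x:x+w].astype(int)
    m=((im.max(2)<(70 if n=="scene" else 40))&(im.max(2)-im.min(2)<15)).astype(np.uint8)
    k,l,s,cc=cv2.connectedComponentsWithStats(m);i=1+s[1:,4].argmax();print(n,s[i,:4]+[x,y,0,0],cc[i]+[x,y])
def pr(P):
    for n in C:
        t=np.linspace(0,6.28,60);pts=np.vstack([proj(n,np.c_[P[0]+17*np.cos(t),P[1]+17*np.sin(t),0*t+z]) for z in(198,235)])
        h=cv2.convexHull(pts.astype(np.float32));m=cv2.moments(h);print(n,pts.min(0),np.ptp(pts,0),m["m10"]/m["m00"],m["m01"]/m["m00"])
pr((600,208))
E
python3 a.py
```

```text
[ 573.99 -245.15   72.39    0.16] 9.143996924916157
[[-0.35 -0.17]
 [-0.85 -0.04]
 [-1.06 -0.36]
 [-1.1   0.16]
 [-0.5   1.26]
 [-1.3  -0.55]
 [-1.36  0.29]]
[[ 0.81 -0.16 -0.57]
 [ 0.13  0.99 -0.09]
 [ 0.57 -0.    0.82]]
pad [ 541.7  -249.18  126.66] in trough [ 4.49  1.15 63.12]
18 [array([187.73, 200.11]), array([474.12, 275.64])] (187.5, 177.75) (482.6666666666667, 285.6666666666667)
38 [array([187.79, 190.21]), array([477.88, 281.53])] (187.5, 177.75) (482.6666666666667, 285.6666666666667)
58 [array([187.86, 180.25]), array([481.8 , 287.64])] (187.5, 177.75) (482.6666666666667, 285.6666666666667)
78 [array([187.93, 170.25]), array([485.87, 294.01])] (187.5, 177.75) (482.6666666666667, 285.6666666666667)
rail bars [668.02 403.66 190.  ] [612.72 155.95 195.  ] [625.12 414.02 190.  ] [568.89 165.71 195.  ] dir 1.351183640341375 1.3480624378125083 mouth [590.8  160.83 195.  ]
stops scene [573.35 171.8  200.  ] [618.07 162.45 200.  ]
stop [597.65 210.22 235.  ] [600.39 207.69 235.  ] rear [626.63 330.29 235.  ]
plate yaw 8.31981051627518 7.427979380429562
scene [412 176  23  24] [423.11 188.06]
top [227 251  22  19] [237.11 260.  ]
scene [410.32 172.8 ] [23.64 29.91] 422.0033427571206 187.66690858778514
top [225.72 251.06] [23.53 19.69] 237.39943349181382 260.95837848542885
```

Everything agrees. The front bottle is at about (601,209) and the rail direction is 77° from world x. The trough origin is about (574,-245,72), its yaw 8.6°, and the pad sits at about s=63. Now I'll move above the stopper.

Emit:
drive_tool([
  [[0,0,0],[0,0,-3],1],
  [[0,0,0],[0,0,-6],1],
  [[0,0,0],[0,0,-9],1],
  [[0,0,7],[2.9,1.1,-10],1],
  [[0,0,14],[5.7,2.2,-10],1],
  [[0,0,21],[8.6,3.3,-10],1],
  [[0,0,28],[11.4,4.4,-10],1],
  [[0,0,35],[14.3,5.6,-10],1],
  [[0,0,42],[17.2,6.7,-10],1],
  [[0,0,49],[20,7.8,-10],1],
  [[0,0,56],[22.9,8.9,-10],1],
  [[0,0,63],[25.8,10,-10],1],
  [[0,0,70],[28.6,11.1,-10],1],
  [[0,0,77],[31.5,12.2,-10],1],
  [[0,0,84],[34.3,13.3,-10],1],
  [[0,0,91],[37.2,14.4,-10],1],
  [[0,0,98],[40,15.5,-10],1],
  [[0,0,105],[42.9,16.7,-10],1],
  [[0,0,112],[45.8,17.8,-10],1],
  [[0,0,119],[48.6,18.9,-10],1],
], squeeze=90)

```text
clock: 1.77
tcp_pos: [602.0, 208.1, 330.7]
tcp_rot: [-0.0, -0.339, 0.941, -0.0]
force: [0.5, -0.6, 0.8]
width: 0.998
grip_force: 0.0
```

```bash
cat > st.py <<'E'
from h import *
from cell import state
import sys
np.set_printoptions(suppress=True,precision=3)
s=state();q=s["tcp_rot"];M=R.from_quat([q[1],q[2],q[3],q[0]]).as_matrix()
print(s["clock"],"tcp",s["tcp_pos"],"q",s["qpos"],"F",s["force"],"M",s["moment"],"w",s["width"],"g",s["grip_force"]);print(M)
def to(P,Rt=None):
    print("shift cm",M.T@(np.array(P)-s["tcp_pos"])/10)
    if Rt is not None: print("turn deg",np.rad2deg(R.from_matrix(M.T@Rt).as_rotvec()))
O=np.array([574,-245.2,72.2]);A=trough([0,0,0,np.deg2rad(8.6)])
Rlie=np.c_[-A[:,0],A[:,1],-A[:,2]]
y=np.deg2rad(8.6);Rdn=np.c_[[-np.cos(y),-np.sin(y),0],[-np.sin(y),np.cos(y),0],[0,0,-1]]
Ft=A.T@s["force"]
E
python3 - <<'E'
from st import *
to([601.5,209,201],Rdn)
E
```

```text
1.7667 tcp [601.975 208.112 330.748] q [ 0.646  0.177  0.415 -0.    -1.81  -1.525] F [ 0.494 -0.642  0.835] M [ 0.142  0.036 -0.058] w 0.998364785248759 g 0.0
[[-0.77  -0.638 -0.001]
 [-0.638  0.77  -0.   ]
 [ 0.001  0.    -1.   ]]
shift cm [-0.032  0.096 12.975]
turn deg [-0.003 -0.052 31.036]
```

Emit:
drive_tool([
  [[0,0,7],[0,0.1,1],1],
  [[0,0,14],[0,0.1,2],1],
  [[0,0,21],[0,0.1,3],1],
  [[0,0,28],[0,0.1,4],1],
  [[0,0,31],[0,0.1,5],1],
  [[0,0,31],[0,0.1,6.5],1],
  [[0,0,31],[0,0.1,8],1],
  [[0,0,31],[0,0.1,9.5],1],
  [[0,0,31],[0,0.1,11],1],
  [[0,0,31],[0,0.1,12],1],
  [[0,0,31],[0,0.1,12.6],1],
  [[0,0,31],[0,0.1,13],1],
  [[0,0,31],[0,0.1,13],1],
  [[0,0,31],[0,0.1,13],1],
])

```text
clock: 2.93
tcp_pos: [600.6, 210.1, 201.9]
tcp_rot: [0.0, -0.078, 0.997, -0.0]
force: [-0.6, 0.7, 0.3]
width: 1.001
grip_force: 0.0
```

```bash
python3 - <<'E'
from st import *
from cell import grab_frame
import cv2
to([601.5,209,201],Rdn)
a=grab_frame("scene")[150:260,370:500];b=grab_frame("top")[210:310,180:310]
k=lambda i:cv2.resize(i[:,:,::-1],None,fx=3,fy=3,interpolation=cv2.INTER_CUBIC)
b=k(b);a=k(a);cv2.imwrite("pics/g1.png",np.hstack([a[:300],b[:300]]))
E
```

```text
2.9333 tcp [600.63  210.131 201.94 ] q [ 0.651  0.134  0.132  0.    -1.567 -2.065] F [-0.633  0.668  0.309] M [ 0.006  0.005 -0.028] w 1.0006087045232535 g 0.0
[[-0.988 -0.156  0.001]
 [-0.156  0.988  0.   ]
 [-0.001 -0.    -1.   ]]
shift cm [-0.068 -0.125  0.094]
turn deg [-0.004  0.044  0.384]
```

View pics/g1.png

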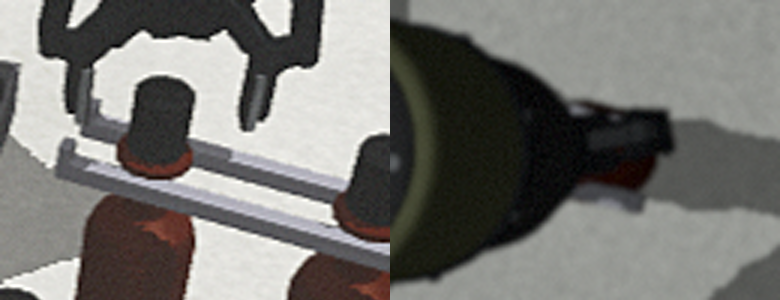

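The fingers straddle the stopper, with tips at mosaic columns 80 and 255 and the stopper at 161, level with its upper half. Now I'll close.

Emit:
drive_tool([
  [[0,0,0],[0,0,0],0.5],
  [[0,0,0],[0,0,0],0.2],
  [[0,0,0],[0,0,0],-0.1],
  [[0,0,0],[0,0,0],-0.4],
  [[0,0,0],[0,0,0],-1],
  [[0,0,0],[0,0,0],-1],
  [[0,0,0],[0,0,0],-1],
  [[0,0,0],[0,0,0],-1],
  [[0,0,0],[0,0,0],-1],
  [[0,0,0],[0,0,0],-1],
], squeeze=90)

```text
clock: 3.87
tcp_pos: [600.6, 209.9, 201.9]
tcp_rot: [0.0, -0.078, 0.997, -0.0]
force: [-0.2, -1.4, 4.8]
width: 0.376
grip_force: 89.6
```

```bash
python3 st.py
```

```text
3.8667 tcp [600.622 209.869 201.894] q [ 0.651  0.134  0.131  0.001 -1.567 -2.065] F [-0.152 -1.442  4.76 ] M [-0.728  0.002  0.029] w 0.3762884429410975 g 89.56654787063599
[[-0.988 -0.156  0.001]
 [-0.156  0.988 -0.   ]
 [-0.001 -0.    -1.   ]]
```

Emit:
drive_tool([
  [[0,0,0],[0,0,-0.4],-1],
  [[0,0,0],[0,0,-0.8],-1],
  [[0,0,0],[0,0,-1.2],-1],
  [[0,0,0],[0,0,-1.6],-1],
  [[0,0,0],[0,0,-1.7],-1],
  [[0,0,0],[0,0,-1.7],-1],
  [[0,0,0],[0,0,-1.7],-1],
])

```text
clock: 4.45
tcp_pos: [600.3, 210.2, 218.1]
tcp_rot: [-0.0, -0.078, 0.997, 0.0]
force: [0.3, -0.3, -4.4]
width: 0.371
grip_force: 89.4
```

```bash
python3 - <<'E'
from st import *
from cell import grab_frame
import cv2
d=np.array([-np.cos(1.35),-np.sin(1.35),0])
to(s["tcp_pos"]+d*125)
a=grab_frame("scene")[150:290,350:520]
cv2.imwrite("pics/g2.png",cv2.resize(a[:,:,::-1],None,fx=3,fy=3,interpolation=cv2.INTER_CUBIC))
E
```

```text
4.45 tcp [600.329 210.234 218.085] q [ 0.651  0.135  0.162 -0.    -1.598 -2.065] F [ 0.332 -0.3   -4.415] M [-0.055 -0.059 -0.012] w 0.3708687133605699 g 89.39017653465271
[[-0.988 -0.156 -0.   ]
 [-0.156  0.988  0.   ]
 [ 0.     0.    -1.   ]]
shift cm [  4.609 -11.619   0.   ]
```

View pics/g2.png

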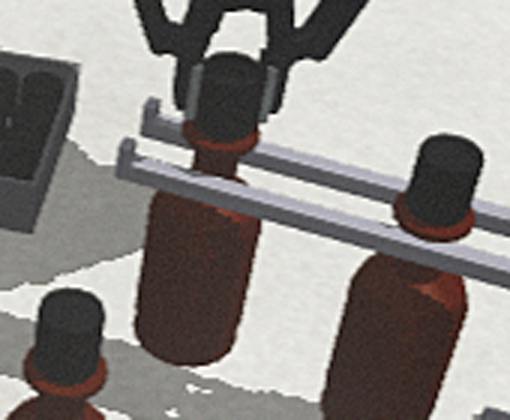

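The bottle hangs upright in the grip. Its collar at (220,135) is clear of the bars, and the weight reads about 4.5 N. Next I'll draw it out level.

Emit:
drive_tool([
  [[0,0,0],[0.2,-0.4,0],-1],
  [[0,0,0],[0.4,-1.0,0],-1],
  [[0,0,0],[0.7,-1.8,0],-1],
  [[0,0,0],[1.0,-2.6,0],-1],
  [[0,0,0],[1.4,-3.5,0],-1],
  [[0,0,0],[1.75,-4.4,0],-1],
  [[0,0,0],[2.1,-5.3,0],-1],
  [[0,0,0],[2.45,-6.2,0],-1],
  [[0,0,0],[2.8,-7.1,0],-1],
  [[0,0,0],[3.2,-8.0,0],-1],
  [[0,0,0],[3.55,-8.9,0],-1],
  [[0,0,0],[3.9,-9.8,0],-1],
  [[0,0,0],[4.2,-10.6,0],-1],
  [[0,0,0],[4.45,-11.2,0],-1],
  [[0,0,0],[4.6,-11.6,0],-1],
  [[0,0,0],[4.6,-11.6,0],-1],
])

```text
clock: 5.83
tcp_pos: [573.0, 87.6, 218.5]
tcp_rot: [0.0, -0.078, 0.997, -0.0]
force: [0.3, -0.3, -4.2]
width: 0.373
grip_force: 89.5
```

```bash
python3 - <<'E'
from st import *
base=lambda x,s_:O+A@np.array([x,0,s_+166])
to([540,-80,330]); 
to(base(90,85),Rlie); print(base(90,85),base(0,63))
E
```

```text
5.8333 tcp [572.984  87.567 218.488] q [ 0.498 -0.015  0.006  0.    -1.592 -1.912] F [ 0.292 -0.333 -4.217] M [ 0.035 -0.048 -0.024] w 0.37308437274423234 g 89.49018359184265
[[-0.988 -0.155  0.   ]
 [-0.155  0.988 -0.   ]
 [-0.    -0.    -1.   ]]
shift cm [  5.861 -16.042 -11.15 ]
shift cm [ 12.095 -32.847 -11.092]
turn deg [  0.098 -34.989   0.335]
[ 504.546 -255.704  329.429] [ 444.128 -264.841  259.786]
```

Emit:
drive_tool([
  [[0,0,0],[0,0,-1],-1],
  [[0,0,0],[0,0,-3],-1],
  [[0,0,0],[0.2,-0.5,-5.5],-1],
  [[0,0,0],[0.6,-1.5,-8],-1],
  [[0,0,0],[1.2,-3,-10],-1],
  [[0,-2,0],[2,-5,-11],-1],
  [[0,-4,0],[2.8,-7.2,-11.1],-1],
  [[0,-7,0],[3.7,-9.5,-11.1],-1],
  [[0,-10,0],[4.6,-12,-11.1],-1],
  [[0,-13,0],[5.6,-14.6,-11.1],-1],
  [[0,-16,0],[6.6,-17.2,-11.1],-1],
  [[0,-19,0],[7.6,-19.8,-11.1],-1],
  [[0,-22,0],[8.6,-22.4,-11.1],-1],
  [[0,-25,0],[9.5,-25,-11.1],-1],
  [[0,-28,0],[10.4,-27.4,-11.1],-1],
  [[0,-30.5,0],[11.1,-29.5,-11.1],-1],
  [[0,-32.5,0],[11.6,-31.2,-11.1],-1],
  [[0,-34,0.3],[12,-32.3,-11.1],-1],
  [[0,-35,0.3],[12.1,-32.8,-11.1],-1],
  [[0,-35,0.3],[12.1,-32.8,-11.1],-1],
])

```text
clock: 7.5
tcp_pos: [504.1, -255.4, 329.6]
tcp_rot: [0.3, -0.071, 0.951, 0.023]
force: [0.4, -0.0, -5.1]
width: 0.378
grip_force: 89.9
```

```bash
python3 - <<'E'
from st import *
from cell import grab_frame
import cv2
base=lambda x,s_:O+A@np.array([x,0,s_+166])
to(base(90,85),Rlie); to(base(15,75),Rlie);print(Ft)
k=lambda i:cv2.resize(i[:,:,::-1],None,fx=2,fy=2,interpolation=cv2.INTER_CUBIC)
a=k(grab_frame("scene")[60:260,130:310]);b=k(np.clip(grab_frame("top")[210:410,390:590]*1.6,0,255).astype(np.uint8))
cv2.imwrite("pics/t1.png",np.hstack([a,b]))
E
```

```text
7.5 tcp [ 504.077 -255.426  329.579] q [-0.278 -0.441 -0.174 -0.252 -1.28  -1.14 ] F [ 0.411 -0.009 -5.106] M [-0.424  2.602  0.031] w 0.3776558005864746 g 89.92177605628967
[[-0.81  -0.15   0.567]
 [-0.122  0.989  0.087]
 [-0.573  0.001 -0.819]]
shift cm [-0.026 -0.035  0.036]
turn deg [ 0.08  -0.018 -0.031]
shift cm [ 7.474 -0.04   1.039]
turn deg [ 0.08  -0.018 -0.031]
[-2.597 -0.071 -4.415]
```

View pics/t1.png

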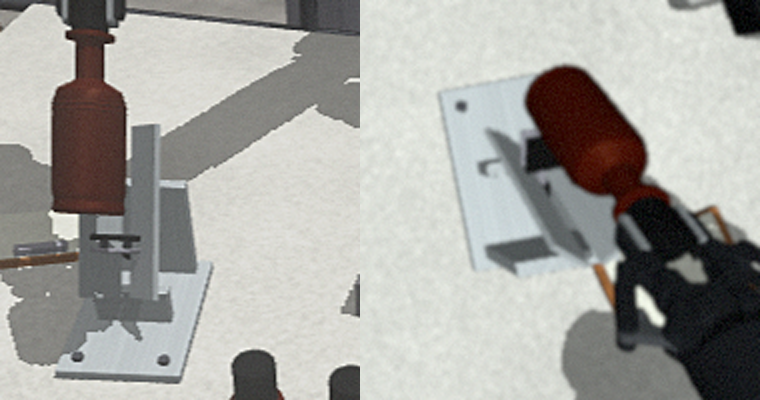

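The tilted bottle hangs clear in front of the V, with its base at about (88,210) in the scene mosaic. The bottle axis and V look parallel. I'll check its alignment in the grip.

```bash
python3 - <<'E'
from st import *
from cell import grab_frame
import cv2
ax=lambda z:s["tcp_pos"]-M[:,2]*(z-166)
for n,(x,y,w,h) in(("scene",(150,90,50,90)),("top",(450,235,80,90))):
    im=cv2.cvtColor(np.ascontiguousarray(grab_frame(n)[y:y+h,x:x+w]),cv2.COLOR_RGB2HSV)
    m=(((im[...,0]<12)|(im[...,0]>168))&(im[...,1]>120)).astype(np.uint8)
    k,l,st_,c=cv2.connectedComponentsWithStats(m);i=1+st_[1:,4].argmax();v,u=np.nonzero(l==i);pts=np.c_[u+x,v+y].astype(float)
    mu,e=cv2.PCACompute(pts,None);nrm=np.array([-e[0,1],e[0,0]])
    print(n,st_[i]+[x,y,0,0,0],"axis",e[0],"deg",np.degrees(np.arctan2(*e[0][::-1])))
    P=proj(n,np.array([ax(z) for z in(0,50,100,150)]));d=P[2]-P[0];print(" pred offs px",(P-mu)@nrm,"pred deg",np.degrees(np.arctan2(d[1],d[0])),"base",P[0])
    t=pts@(-d/np.linalg.norm(d));print(" bottom extent",t.max(),"pred base ctr",P[0]@(-d/np.linalg.norm(d)))
E
```

```text
7.6 tcp [ 504.687 -254.194  329.415] q [-0.275 -0.441 -0.174 -0.251 -1.281 -1.141] F [-0.302  0.893 -3.821] M [-0.398  2.524  0.024] w 0.3729372692488057 g 89.92064237594604
[[-0.811 -0.151  0.566]
 [-0.123  0.988  0.088]
 [-0.573  0.002 -0.82 ]]
scene [162  99  24  10  90] axis [0.997 0.071] deg 4.095392003030592
 pred offs px [ 62.537  34.845   6.786 -21.646] pred deg -89.64914527147064 base [174.299 165.546]
 bottom extent 106.92635701899907 pred base ctr 164.47514427750366
top [ 473  243   57   76 2475] axis [0.589 0.808] deg 53.88215898587263
 pred offs px [-0.334 -0.291 -0.243 -0.19 ] pred deg 54.00471153998899 base [487.868 255.966]
 bottom extent -482.1654693962172 pred base ctr -493.8220038491588
```

Emit:
drive_tool([
  [[0,0,0],[0.5,0,0],-1],
  [[0,0,0],[1.3,0,0],-1],
  [[0,0,0],[2.2,0,0.1],-1],
  [[0,0,0],[3.1,0,0.2],-1],
  [[0,0,0],[4,0,0.3],-1],
  [[0,0,0],[4.9,0,0.4],-1],
  [[0,0,0],[5.8,0,0.5],-1],
  [[0,0,0],[6.6,0,0.6],-1],
  [[0,0,0],[7.2,0,0.7],-1],
  [[0,0,0],[7.7,0,0.7],-1],
  [[0,0,0],[7.8,0,0.7],-1],
  [[0,0,0],[7.8,0,0.7],-1],
  [[0,0,0],[7.8,0,0.7],-1],
  [[0,0,0],[7.8,0,0.7],-1],
])

```text
clock: 8.87
tcp_pos: [445.8, -263.5, 279.2]
tcp_rot: [0.3, -0.072, 0.951, 0.023]
force: [0.5, -0.5, -3.3]
width: 0.379
grip_force: 89.9
```

```bash
cat > tr.py <<'E'
from st import *
print("trough coords of base",A.T@(s["tcp_pos"]+M[:,2]*166.5-O),"Ft",Ft,"M tool",M.T@s["moment"])
E
python3 tr.py; python3 - <<'E'
from cell import grab_frame
import cv2,numpy as np
k=lambda i:cv2.resize(i[:,:,::-1],None,fx=4,fy=4,interpolation=cv2.INTER_CUBIC)
a=k(grab_frame("scene")[110:240,150:245]);b=k(np.clip(grab_frame("top")[235:365,435:535]*1.8,0,255).astype(np.uint8))
cv2.imwrite("pics/t2.png",np.hstack([a,b]))
E
```

```text
8.8667 tcp [ 445.822 -263.484  279.185] q [-0.359 -0.563 -0.33  -0.299 -1.269 -1.05 ] F [ 0.463 -0.452 -3.337] M [-0.433  2.538 -0.001] w 0.37908674425332445 g 89.90869760513306
[[-0.81  -0.151  0.567]
 [-0.123  0.988  0.088]
 [-0.574  0.001 -0.819]]
trough coords of base [12.712  1.439 77.314] Ft [-1.595 -0.516 -2.957] M tool [ 0.038  2.575 -0.022]
```

View pics/t2.png

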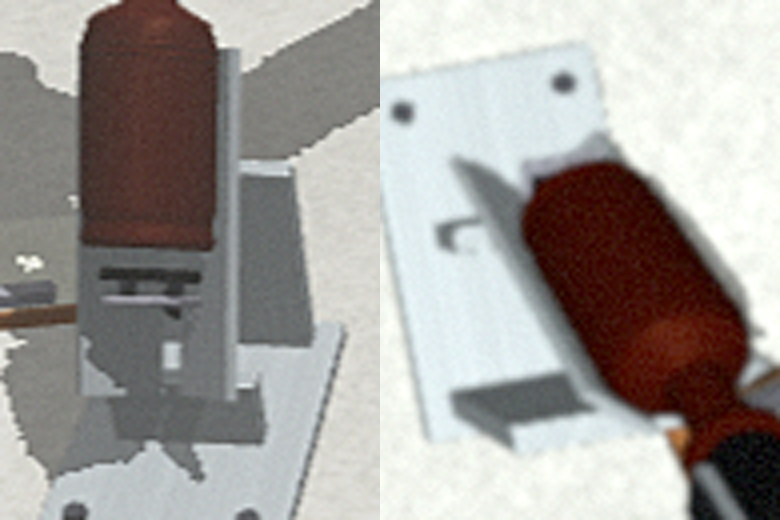

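The base now sits above the pad, with its edge at about (148,245) and the pad at (150,272) in the mosaic. It is roughly centred between the plates. Next I'll seat it into the V under guard.

Emit:
drive_tool([
  [[0,0,0],[0.2,0,0],-1],
  [[0,0,0],[0.4,0,0],-1],
  [[0,0,0],[0.6,0,0],-1],
  [[0,0,0],[0.8,0,0],-1],
  [[0,0,0],[0.9,0,0],-1],
  [[0,0,0],[0.9,0,0],-1],
  [[0,0,0],[0.9,0,0],-1],
])

```text
clock: 9.55
tcp_pos: [440.5, -264.7, 276.3]
tcp_rot: [0.304, -0.072, 0.95, 0.023]
force: [10.2, -0.6, -1.5]
width: 0.371
grip_force: 89.7
```

```bash
python3 tr.py
```

```text
9.55 tcp [ 440.465 -264.712  276.312] q [-0.371 -0.577 -0.344 -0.307 -1.265 -1.037] F [10.201 -0.619 -1.457] M [-0.486 -1.344 -0.668] w 0.3705961411405357 g 89.71179842948914
[[-0.805 -0.151  0.573]
 [-0.123  0.989  0.087]
 [-0.58  -0.001 -0.815]]
trough coords of base [ 7.824  0.675 78.108] Ft [ 7.35  -2.137 -6.926] M tool [ 0.944 -1.255  0.149]
```

```bash
python3 - <<'E'
from h import *
np.set_printoptions(suppress=True,precision=2)
O=np.array([574,-245.2,72.2]);A=trough([0,0,0,np.deg2rad(8.6)])
tcp=np.array([445.822,-263.484,279.185]); 
import cv2
for dr in(-3,0,3,6):
    a=np.deg2rad(35-dr);z=np.array([-np.sin(a)*np.cos(.15),-np.sin(a)*np.sin(.15),np.cos(a)]);y=A[:,1];x=np.cross(y,z)
    t=np.linspace(0,6.28,90)[:,None];rim=lambda h:tcp+z*(h-166.5)+33*(x*np.cos(t)+y*np.sin(t))
    s=proj("scene",rim(0));sh=proj("scene",rim(100));u=proj("top",rim(0))
    print("droop",dr,"scene low row",s[:,1].max(),"cols",s[:,0].min(),s[:,0].max(),"| top min row",u[:,1].min(),"min col",u[:,0].min(), "axis",np.degrees(np.arctan2(*(proj("top",tcp-z*116)-proj("top",tcp-z*66))[0][::-1])))
print("obs scene low row",110+247/4,"cols",150+81/4,150+215/4,"top min row",235+160/4,"min col",435+(523-380)/4)
E
```

```text
droop -3 scene low row 171.71719527430957 cols 167.39420975600692 202.09299397431482 | top min row 269.6738119452723 min col 468.20715995610794 axis -121.19097453779796
droop 0 scene low row 171.31397021275677 cols 168.84581737312897 203.2423377052991 | top min row 272.8013230672039 min col 468.1126988593386 axis -122.69220909870944
droop 3 scene low row 171.40428938721186 cols 170.27913264160884 204.37344465226158 | top min row 276.06397436924937 min col 468.0850428700154 axis -124.29627312442933
droop 6 scene low row 171.8406896270974 cols 171.69090607863268 205.48398667721386 | top min row 279.45423041515477 min col 468.14303510437276 axis -126.02108641748262
obs scene low row 171.75 cols 170.25 203.75 top min row 275.0 min col 470.75
```

The base touched first: the bottle droops about 2° in the grip. I'll tilt the tool to compensate, then continue.

Emit:
drive_tool([
  [[0,-0.5,0],[-0.2,0,0],-1],
  [[0,-1.2,0],[-0.3,0,0],-1],
  [[0,-2,0],[-0.3,0,0],-1],
  [[0,-2.3,0],[-0.3,0,0],-1],
  [[0,-2.3,0],[-0.2,0,0],-1],
  [[0,-2.3,0],[-0.1,0,0],-1],
  [[0,-2.3,0],[0,0,0],-1],
  [[0,-2.3,0],[0,0,0],-1],
  [[0,-2.3,0],[0,0,0],-1],
])

```text
clock: 10.3
tcp_pos: [439.1, -264.8, 275.4]
tcp_rot: [0.321, -0.072, 0.944, 0.024]
force: [5.7, -2.2, 2.1]
width: 0.375
grip_force: 90.1
```

```bash
echo 'print("tcp in trough",A.T@(s["tcp_pos"]-O))' >> tr.py; python3 tr.py
```

```text
10.3 tcp [ 439.146 -264.846  275.398] q [-0.395 -0.596 -0.359 -0.34  -1.245 -1.009] F [ 5.715 -2.176  2.107] M [-0.81  -0.18  -0.765] w 0.37507665908344795 g 90.12177228927612
[[-0.784 -0.151  0.602]
 [-0.12   0.989  0.092]
 [-0.609 -0.    -0.793]]
trough coords of base [12.202  0.84  78.274] Ft [ 5.571 -3.006 -1.328] M tool [ 1.122 -0.055  0.102]
tcp in trough [  4.919   0.741 244.615]
```

Contact is now spread along the body, with both plates loaded slightly unevenly. Next I'll nudge in y and slide down the V towards the pad in small steps.

Emit:
drive_tool([
  [[0,0,0],[0,-0.05,0.1],-1],
  [[0,0,0],[0,-0.1,0.2],-1],
  [[0,0,0],[0.01,-0.1,0.3],-1],
  [[0,0,0],[0.02,-0.1,0.4],-1],
  [[0,0,0],[0.02,-0.1,0.5],-1],
  [[0,0,0],[0.03,-0.1,0.6],-1],
  [[0,0,0],[0.03,-0.1,0.7],-1],
  [[0,0,0],[0.04,-0.1,0.8],-1],
  [[0,0,0],[0.04,-0.1,0.8],-1],
  [[0,0,0],[0.04,-0.1,0.8],-1],
])

```text
clock: 11.13
tcp_pos: [443.6, -264.6, 269.0]
tcp_rot: [0.32, -0.072, 0.944, 0.025]
force: [1.6, 1.4, 5.5]
width: 0.373
grip_force: 90.7
```

```bash
python3 tr.py
```

```text
11.1333 tcp [ 443.645 -264.552  269.026] q [-0.389 -0.589 -0.367 -0.34  -1.231 -1.008] F [1.607 1.385 5.513] M [ 0.458 -0.229  0.301] w 0.3734192979941941 g 90.72936773300171
[[-0.784 -0.152  0.601]
 [-0.12   0.988  0.093]
 [-0.609  0.    -0.793]]
trough coords of base [12.175  0.658 70.475] Ft [4.633 1.129 3.486] M tool [-0.515 -0.296  0.016]
tcp in trough [  4.944   0.358 236.818]
```

Emit:
drive_tool([
  [[0,0,0],[-0.05,0,0],-1],
  [[0,0,0],[-0.1,0,0],-1],
  [[0,0,0],[-0.1,0,0],-1],
  [[0,0,0],[-0.1,0,0],-1],
])

```text
clock: 11.47
tcp_pos: [444.0, -264.5, 269.1]
tcp_rot: [0.32, -0.072, 0.944, 0.025]
force: [0.8, 2.1, 5.3]
width: 0.376
grip_force: 90.7
```

```bash
python3 tr.py
```

```text
11.4667 tcp [ 444.048 -264.52   269.098] q [-0.388 -0.587 -0.365 -0.339 -1.232 -1.009] F [0.788 2.065 5.327] M [0.384 0.123 0.337] w 0.37588987303048754 g 90.73228240013123
[[-0.785 -0.152  0.6  ]
 [-0.12   0.988  0.093]
 [-0.608  0.001 -0.794]]
trough coords of base [12.32   0.667 70.293] Ft [3.947 1.924 3.74 ] M tool [-0.521  0.063 -0.026]
tcp in trough [  5.316   0.33  236.646]
```

Emit:
drive_tool([
  [[0,0,0],[-0.1,0,0],-1],
  [[0,0,0],[-0.2,0,0],-1],
  [[0,0,0],[-0.2,0,0],-1],
  [[0,0,0],[-0.2,0,0],-1],
])

```text
clock: 11.8
tcp_pos: [445.2, -264.4, 268.4]
tcp_rot: [0.318, -0.072, 0.945, 0.025]
force: [0.8, 0.3, 1.9]
width: 0.376
grip_force: 90.7
```

```bash
python3 tr.py
```

```text
11.8 tcp [ 445.189 -264.364  268.409] q [-0.386 -0.584 -0.364 -0.337 -1.231 -1.012] F [0.812 0.286 1.9  ] M [0.114 1.029 0.207] w 0.37594784085403293 g 90.69729566574097
[[-0.787 -0.152  0.598]
 [-0.119  0.988  0.093]
 [-0.605  0.002 -0.796]]
trough coords of base [12.405  0.795 69.051] Ft [1.783 0.161 1.071] M tool [-0.338  1.    -0.   ]
tcp in trough [  5.864   0.313 235.421]
```

```bash
python3 - <<'E'
from cell import grab_frame
f=grab_frame("scene").astype(int)
for r in range(166,188): print(r,*[tuple(f[r,c]) for c in(178,184,190,195)])
E
```

```text
166 (np.int64(72), np.int64(49), np.int64(44)) (np.int64(83), np.int64(52), np.int64(47)) (np.int64(80), np.int64(50), np.int64(43)) (np.int64(70), np.int64(50), np.int64(42))
167 (np.int64(74), np.int64(51), np.int64(48)) (np.int64(76), np.int64(51), np.int64(45)) (np.int64(76), np.int64(47), np.int64(39)) (np.int64(75), np.int64(51), np.int64(49))
168 (np.int64(76), np.int64(57), np.int64(49)) (np.int64(76), np.int64(48), np.int64(44)) (np.int64(69), np.int64(48), np.int64(43)) (np.int64(75), np.int64(54), np.int64(50))
169 (np.int64(80), np.int64(47), np.int64(47)) (np.int64(90), np.int64(55), np.int64(52)) (np.int64(77), np.int64(49), np.int64(45)) (np.int64(80), np.int64(55), np.int64(49))
170 (np.int64(78), np.int64(50), np.int64(43)) (np.int64(92), np.int64(50), np.int64(47)) (np.int64(100), np.int64(60), np.int64(51)) (np.int64(78), np.int64(49), np.int64(41))
171 (np.int64(79), np.int64(47), np.int64(41)) (np.int64(89), np.int64(51), np.int64(49)) (np.int64(95), np.int64(61), np.int64(51)) (np.int64(76), np.int64(44), np.int64(38))
172 (np.int64(82), np.int64(53), np.int64(4
[... 2106 characters left out ...]
64(98), np.int64(102)) (np.int64(139), np.int64(134), np.int64(141)) (np.int64(170), np.int64(169), np.int64(177)) (np.int64(114), np.int64(113), np.int64(118))
185 (np.int64(126), np.int64(127), np.int64(135)) (np.int64(141), np.int64(140), np.int64(147)) (np.int64(136), np.int64(135), np.int64(146)) (np.int64(115), np.int64(113), np.int64(121))
186 (np.int64(95), np.int64(94), np.int64(96)) (np.int64(89), np.int64(92), np.int64(91)) (np.int64(82), np.int64(82), np.int64(86)) (np.int64(87), np.int64(86), np.int64(86))
187 (np.int64(94), np.int64(99), np.int64(96)) (np.int64(94), np.int64(97), np.int64(97)) (np.int64(87), np.int64(90), np.int64(89)) (np.int64(79), np.int64(79), np.int64(82))
```

```bash
python3 - <<'E'
from st import *
O2=O+A@np.array([5.4,0,0])
for s_ in(58,62,66,70):print(s_,"rim front row",proj("scene",O2+A@np.array([33,0,s_]))[0],"pad front/back",proj("scene",O2+A@np.array([16,0,s_]))[0],proj("scene",O2+A@np.array([-25,0,s_]))[0], "top pad f/b",proj("top",O2+A@np.array([16,0,s_]))[0],proj("top",O2+A@np.array([-25,0,s_]))[0])
E
```

```text
11.85 tcp [ 445.194 -264.362  268.454] q [-0.386 -0.584 -0.364 -0.337 -1.231 -1.012] F [1.918 0.916 1.915] M [0.136 1.048 0.229] w 0.37566068341447045 g 90.69668054580688
[[-0.787 -0.152  0.598]
 [-0.119  0.988  0.093]
 [-0.605  0.002 -0.796]]
58 rim front row [181.622 180.282] pad front/back [184.223 180.303] [190.158 180.351] top pad f/b [482.011 277.2  ] [481.387 293.625]
62 rim front row [181.644 178.202] pad front/back [184.246 178.257] [190.183 178.383] top pad f/b [482.814 278.433] [482.168 294.891]
66 rim front row [181.666 176.12 ] pad front/back [184.269 176.21 ] [190.208 176.413] top pad f/b [483.624 279.675] [482.956 296.167]
70 rim front row [181.689 174.036] pad front/back [184.292 174.16 ] [190.233 174.442] top pad f/b [484.44  280.927] [483.75  297.454]
```

Emit:
drive_tool([
  [[0,0,0],[0,0,0.05],-1],
  [[0,0,0],[0,0,0.1],-1],
  [[0,0,0],[0,0,0.1],-1],
  [[0,0,0],[0,0,0.1],-1],
])

```text
clock: 12.18
tcp_pos: [445.8, -264.3, 267.6]
tcp_rot: [0.318, -0.072, 0.945, 0.025]
force: [0.9, 1.1, 0.2]
width: 0.378
grip_force: 90.6
```

```bash
python3 tr.py|tail -2
```

```text
trough coords of base [12.481  0.744 68.065] Ft [ 0.934  0.974 -0.469] M tool [-0.462  1.179  0.027]
tcp in trough [  5.907   0.28  234.435]
```

Emit:
drive_tool([
  [[0,0,0],[0,0,0.05],-1],
  [[0,0,0],[0,0,0.1],-1],
  [[0,0,0],[0,0,0.1],-1],
  [[0,0,0],[0,0,0.1],-1],
])

```text
clock: 12.52
tcp_pos: [446.4, -264.2, 267.0]
tcp_rot: [0.319, -0.072, 0.945, 0.025]
force: [-0.0, 1.7, 0.7]
width: 0.381
grip_force: 90.4
```

```bash
python3 tr.py|tail -2
```

```text
trough coords of base [12.646  0.702 67.252] Ft [0.58  1.726 0.402] M tool [-0.706  1.413 -0.   ]
tcp in trough [  6.05    0.265 233.62 ]
```

Emit:
drive_tool([
  [[0,0,0],[0,0.03,0.05],-1],
  [[0,0,0],[0,0.05,0.1],-1],
  [[0,0,0],[0.01,0.05,0.15],-1],
  [[0,0,0],[0.01,0.05,0.15],-1],
  [[0,0,0],[0.01,0.05,0.15],-1],
])

```text
clock: 12.93
tcp_pos: [447.1, -264.0, 266.1]
tcp_rot: [0.319, -0.072, 0.945, 0.025]
force: [-1.5, 0.3, 1.1]
width: 0.373
grip_force: 90.6
```

```bash
python3 tr.py|tail -2
```

```text
trough coords of base [12.802  0.716 66.064] Ft [-0.58   0.513  1.743] M tool [-0.173  1.757  0.029]
tcp in trough [  6.155   0.428 232.431]
```

Emit:
drive_tool([
  [[0,0,0],[0,0,0.05],-1],
  [[0,0,0],[0,0,0.1],-1],
  [[0,0,0],[0,0,0.1],-1],
  [[0,0,0],[0,0,0.1],-1],
])

```text
clock: 13.27
tcp_pos: [447.7, -263.8, 265.5]
tcp_rot: [0.319, -0.072, 0.945, 0.025]
force: [-3.2, -0.3, 2.6]
width: 0.374
grip_force: 90.6
```

```bash
python3 tr.py|tail -2
```

```text
trough coords of base [13.017  0.749 65.188] Ft [-1.188  0.176  3.97 ] M tool [-0.145  1.889  0.04 ]
tcp in trough [  6.329   0.459 231.553]
```

The pad is in contact, rising at about 2.3 N/mm and carrying roughly the axial weight. I'll press lightly into the V, ease the grip, then open.

Emit:
drive_tool([
  [[0,0,0],[0.05,0,0],-1],
  [[0,0,0],[0.1,0,0],-1],
  [[0,0,0],[0.1,0,0],-1],
  [[0,0,0],[0.1,0,0],-1],
], squeeze=50)

```text
clock: 13.6
tcp_pos: [447.4, -263.8, 265.3]
tcp_rot: [0.32, -0.072, 0.945, 0.025]
force: [0.2, 0.2, 5.3]
width: 0.373
grip_force: 90.6
```

```bash
python3 tr.py|tail -2
```

```text
trough coords of base [12.889  0.765 65.25 ] Ft [3.246 0.199 4.251] M tool [0.118 0.715 0.03 ]
tcp in trough [  5.968   0.498 231.606]
```

Emit:
drive_tool([
  [[0,0,0],[0,0,0],-1],
  [[0,0,0],[0,0,0],-1],
  [[0,0,0],[0,0,0],-1],
  [[0,0,0],[0,0,0],-1],
], squeeze=20)

```text
clock: 13.93
tcp_pos: [447.3, -263.8, 265.3]
tcp_rot: [0.319, -0.072, 0.945, 0.025]
force: [1.1, -0.4, 5.4]
width: 0.375
grip_force: 90.6
```

```bash
python3 tr.py
```

```text
13.9333 tcp [ 447.348 -263.849  265.295] q [-0.381 -0.584 -0.371 -0.335 -1.221 -1.014] F [ 1.105 -0.363  5.399] M [-0.177  0.331 -0.175] w 0.37535644914219674 g 90.6475818157196
[[-0.786 -0.151  0.6  ]
 [-0.12   0.989  0.092]
 [-0.607  0.001 -0.795]]
trough coords of base [12.765  0.776 65.244] Ft [ 3.947 -0.524  3.827] M tool [0.206 0.353 0.064]
tcp in trough [  5.89    0.5   231.602]
```

Emit:
drive_tool([
  [[0,0,0],[-0.05,0,0.03],-1],
  [[0,0,0],[-0.06,0,0.06],-1],
  [[0,0,0],[-0.06,0,0.06],-1],
])

```text
clock: 14.18
tcp_pos: [447.6, -263.9, 265.1]
tcp_rot: [0.319, -0.072, 0.945, 0.025]
force: [-1.9, -0.2, 5.2]
width: 0.378
grip_force: 91.0
```

```bash
python3 tr.py|tail -2; python3 - <<'E'
from cell import grab_frame
f=grab_frame("scene").astype(int)
for r in range(173,184): print(r,*[tuple(map(int,f[r,c])) for c in(178,181,184,190)])
E
```

```text
trough coords of base [12.672  0.692 64.926] Ft [1.483 0.108 5.358] M tool [-0.127  1.068 -0.025]
tcp in trough [  6.003   0.437 231.292]
173 (81, 52, 51) (84, 52, 46) (86, 52, 45) (95, 62, 49)
174 (83, 51, 47) (89, 54, 48) (93, 57, 49) (97, 61, 52)
175 (75, 54, 51) (81, 57, 50) (86, 56, 48) (79, 48, 41)
176 (62, 47, 44) (66, 51, 46) (69, 52, 41) (78, 54, 46)
177 (61, 48, 45) (60, 53, 48) (63, 49, 52) (65, 53, 52)
178 (65, 64, 59) (54, 50, 48) (52, 42, 38) (53, 45, 45)
179 (53, 50, 47) (51, 47, 47) (52, 51, 50) (54, 51, 49)
180 (48, 48, 45) (51, 51, 51) (48, 43, 46) (47, 48, 48)
181 (69, 70, 71) (47, 47, 45) (50, 53, 54) (44, 46, 42)
182 (102, 104, 105) (59, 60, 59) (89, 90, 92) (89, 90, 90)
183 (96, 97, 99) (60, 57, 59) (90, 90, 90) (87, 86, 86)
```

The pad has visibly gone down about 2–3 mm (its lower edge moved from row 179.5 to 181), so the bottle is standing on the ledge. Now I'll release.

Emit:
drive_tool([
  [[0,0,0],[0,0,0],-0.2],
  [[0,0,0],[0,0,0],-0.15],
  [[0,0,0],[0,0,0],-0.1],
  [[0,0,0],[0,0,0],0],
  [[0,0,0],[0,0,0],0.2],
  [[0,0,0],[0,0,0],0.4],
  [[0,0,0],[0,0,0],0.6],
  [[0,0,0],[0,0,0],0.8],
  [[0,0,0],[0,0,0],0.8],
])

```text
clock: 14.98
tcp_pos: [447.9, -263.6, 264.5]
tcp_rot: [0.319, -0.072, 0.945, 0.025]
force: [0.4, -0.3, 0.8]
width: 0.899
grip_force: 0.0
```

```bash
python3 tr.py;python3 - <<'E'
from cell import grab_frame
f=grab_frame("scene").astype(int)
for r in range(173,184): print(r,*[tuple(map(int,f[r,c])) for c in(178,184)])
E
```

```text
14.9833 tcp [ 447.875 -263.585  264.521] q [-0.38  -0.582 -0.371 -0.335 -1.22  -1.015] F [ 0.448 -0.336  0.807] M [-0.253  1.685 -0.007] w 0.8991000649577654 g 0.0
[[-0.786 -0.151  0.599]
 [-0.12   0.988  0.093]
 [-0.606  0.002 -0.796]]
trough coords of base [12.572  1.073 64.28 ] Ft [ 0.785 -0.399  0.436] M tool [0.002 1.704 0.01 ]
tcp in trough [  5.905   0.682 230.646]
173 (81, 53, 44) (94, 55, 44)
174 (73, 47, 44) (81, 49, 47)
175 (67, 55, 47) (69, 48, 38)
176 (61, 49, 47) (59, 48, 47)
177 (67, 62, 59) (56, 49, 46)
178 (55, 51, 49) (53, 51, 47)
179 (51, 47, 47) (48, 48, 46)
180 (55, 51, 53) (45, 43, 45)
181 (102, 101, 104) (83, 87, 90)
182 (99, 102, 102) (86, 89, 89)
183 (96, 97, 96) (84, 90, 86)
```

Emit:
drive_tool([
  [[0,0,0],[0,0,-0.5],0.8],
  [[0,0,0],[0,0,-1.2],0.8],
  [[0,0,0],[0,0,-2],0.8],
  [[0,0,0],[0,0,-3],0.8],
  [[0,0,0],[0,0,-4.2],0.8],
  [[0,0,0],[0,0,-5.5],0.8],
  [[0,0,0],[0,0,-7],0.8],
  [[0,0,0],[0,0,-8.5],0.8],
  [[0,0,0],[0,0,-10],0.8],
  [[0,0,0],[0,0,-10],0.8],
  [[0,0,0],[0,0,-10],0.8],
])

```text
clock: 15.95
tcp_pos: [387.7, -273.3, 345.6]
tcp_rot: [0.32, -0.071, 0.944, 0.024]
force: [1.0, 0.0, -1.4]
width: 0.903
grip_force: 0.0
```

```bash
python3 - <<'E'
from cell import grab_frame
import cv2,numpy as np
k=lambda i:cv2.resize(i[:,:,::-1],None,fx=3,fy=3,interpolation=cv2.INTER_CUBIC)
a=k(grab_frame("scene")[60:245,145:250]);b=k(np.clip(grab_frame("top")[225:410,430:570]*1.8,0,255).astype(np.uint8))
cv2.imwrite("pics/end.png",np.hstack([a,b]))
E
```

```text
(no output)
```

View pics/end.png

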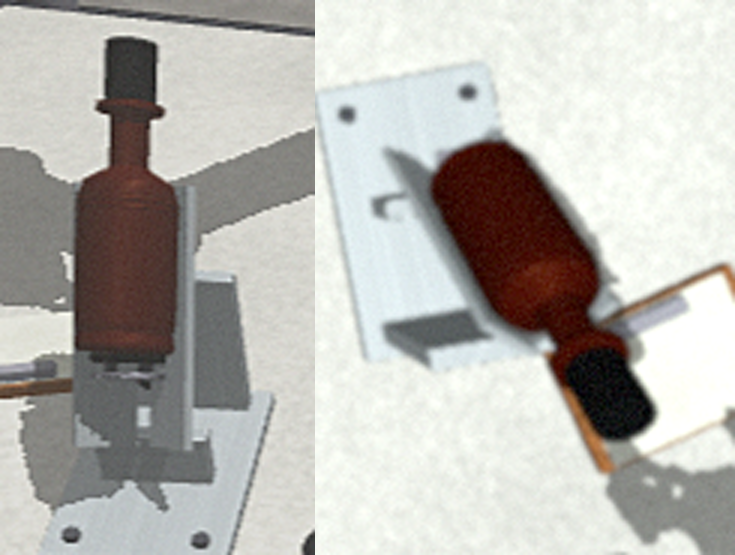

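The bottle lies in the V, stopper up at (130,70), with its base on the pad at (125,350). The gripper is clear, so I'll hand in.

```bash
python3 -c "
from cell import hand_in
print(hand_in())"
```

```text
the job is handed in; nothing more can be done
None
```

The front bottle is off the rail and lying in the V rest, stopper up with its base on the ledge pad; the gripper is clear and the job was handed in at about 16 s, but no verdict came back.

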